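# Fasten a battery-case cover with a push rivet

### The job

Take the push rivet whose pin still stands up from the wooden rack, feel along the open slot in the battery case's cover until its shank drops into the hidden hole beneath, and lower it, without dropping it, until its collar sits fully down on the cover with the pin still up. Then push the centre pin in flush to spread the rivet and let go. Never push on the cover with more than about 30 N (3 kg), do not push the pin before the rivet is seated, and leave the spent rivet and the other things on the table where they are.

Things in the scene. Friction and masses are not known exactly. Their poses are not given: they have to be found in the camera images.
- rivet: Loose black plastic push rivet, 30 g, upright in one of the rack's two holes. Origin on its axis at the underside of the collar, z up. Collar: round, 24 mm across, z = 0 to 8 mm; good to grip from above with the fingertips just clear of the surface under it. Shank below: 10 mm across, 20 mm long, the last 3 mm tapering to 8 mm. Centre pin: 12 mm button, top at z = 18.5 mm. Round: any yaw will do.
- pin (a joint): Travel of the rivet's centre pin (m): 0 standing 10.5 mm above the collar, 0.010 pushed home against a hard stop, its top then 0.5 mm above the collar (flush). It does not spring back; it slides against a steady friction of about 7 N, so pushing on the pin while the shank is blocked drives it in too early.
- spent: A used rivet of the same size and colour with its pin already flush, standing in the rack's other hole. Origin as for the rivet. To be left alone.
- rack: Wooden block, fixed, 50 mm (x) by 120 mm (y) by 30 mm high, origin at the centre of its underside; two vertical holes, 13.5 mm across, at y = -35 and +35 mm. The collars rest on its top. Which rivet stands in which hole varies.
- case: Plywood battery case, fixed, 220 (x) by 170 (y) by 110 mm high, origin at the centre of its underside. Its flat top is a grey plastic cover, 6 mm thick, with two set rivets (24 mm wide, 8 mm high) at the far corners, x = +85, y = -60 and +60 mm, and five low ribs in the middle (x = 0 to 52 mm). The cover or what lies under it cracks if pushed with more than about 30 N.
- slot (a point): Centre of the open slot at the cover's top, 35 mm from the case's -x edge; axes as the case's. Slot 30 mm along y, 12.5 mm along x. A dark steel strip 6 mm below the top has one chamfered round hole, 11.2 mm across, on the slot's centre line, anywhere from y = -7 to +7 mm (not measured; it stays put). A shank resting beside the hole holds the collar 14 mm above the cover.
- meter: Hand multimeter, 150 by 75 by 34 mm, loose, lying on the table. Origin at the centre of its underside. To be left alone.
- driver: Screwdriver lying on the table, loose. To be left alone.
- offcut: Flat strip of pale wood, 200 by 60 by 20 mm, loose. Origin at the centre of its underside. To be left alone.

How it is judged:
By the outcome, as a careful person would: the job done as asked, in the order asked, and still so for the second after the job is handed in, with the robot touching nothing.
It also fails if it takes over 64 s, if anything falls off the work surface, if the arm or the gripper's body presses on something with over 40 N, if the wrist force passes 120 N, or if a joint passes its speed limit or range.

### The arm

A 6-joint arm with a two-finger parallel gripper is mounted at the origin on the work surface. World frame = base frame: x ahead of the robot, y to its left, z up, the work surface at z = 0. Lengths are in m, angles in rad, forces in N, time in s.
With the tool pointing down it reaches from about 0.25 to 0.775 m from the base axis. Payload 8.9 kg.
Tool frame: the origin (TCP) lies midway between the tips of the shut fingers; the grasp point (between the pads) lies 19 mm behind it; z points along the fingers, y is the line along which they close (so a half turn about z gives the same grasp; the last joint's range is limited). The gripper opens to 85 mm and grips with 20 to 120 N. Pads are 22 mm wide; open, the fingers measure 114 mm over their backs; the gripper's body (76 mm by 85 mm) begins 54 mm behind the grasp point. The pads swing forward as they close: fully open they stand 13 mm farther back than shut.
Start: joints at [1.147, 0.291, -0.153, 1.127, 0, 1.431], TCP at [0.148, 0.504, 0.231] pointing down, gripper open.
Joint ranges: [-2.52, 2.52], [-0.91, 1.74], [-1.3, 1.37], [-1.96, 2.02], [-1.52, 1.47], [-3.14, 3.14]. Speed limits (rad/s): [2.22, 2.22, 2.79, 3.14, 3.14, 3.14].

### API

Orientations are given as a rotation vector (axis times angle).
In Python, from rig import manip gives the robot as it stands.
- The arm moves only by the tool step_arm, never from a script. Its argument "series" is a list of rows, each an object of numbers: "tx", "ty", "tz": the shift along the tool's x, y, z in mm; "rx", "ry", "rz": the turn, a rotation vector about the tool's x, y, z in degrees; "jaw": the closure, from 0 (fully open) to 1 (shut). A call has 1 to 5 rows; each row shifts and turns the commanded pose from where the row before left it, along the tool's axes as they then stand; what a row does not reach is not made up. A row lasts 1/8 s, in which the tool goes at most 62.5 mm and 10.7 degrees, less where a joint would pass 70% of its speed; a pose out of reach is approached as far as the arm can. A call is refused whole if a number of a shift passes 62.5 or a number of a turn 10.7, either way. A call with a gripper value outside its range is refused whole. The fingers move at their own pace and stop on an object; "newtons" is the grip in N (left out, the last holds). Time passes only in rows, so rows that do not move let the fingers close. It gives the time, the measured TCP pose, the force, the opening and the grip force at its end, in the units of the state.
- manip.state(): the state, without advancing time (a new reading comes with each control period).
- manip.grab_frame(name): name is "side" or "top"; returns (picture, depth): 384x512x3 uint8, red, green, blue; 384x512 float32, m along the optical axis (not along the pixel's ray), 0 where there is no reading.
- manip.camera_model(name): a dict with "camera_matrix" (3x3 intrinsics, pixels), "R" (3x3) and "t" (3): a world point X has camera coordinates R X + t. Camera axes: x right, y down, z forward; pixel columns grow to the right and rows downward; lengths in m; the calibration is good to about 2 mm. A picture is of the moment at which its call begins. camera_model takes no time and is no camera call.
- manip.job_done(): hands the job in; it is judged then, once.
The state is a dict: "time_s": time; "joint_pos": joint angles; "joint_vel": joint speeds; "effort": joint torques, N m; "ee_pos": TCP position; "orientation": TCP orientation; "contact_force": force on the tool from outside, world axes, zero at the start; "moment": the same for the moment, N m; "grip_width": opening from 0.0 (shut) to 1.0 (fully open); "finger_force": force on a finger pad.
Only numpy, scipy, OpenCV 4.12 (cv2) and the standard library are available. Lean on these libraries where they do the work, as an engineer would, in place of code of your own. Each camera call takes 0.05 s, during which the arm holds its last target. There are 200 camera calls.

## Working session

There is one attempt and no reset: what is moved stays moved. The work goes in short steps, Python scripts to look and compute and a tool call to move; the robot and the scene stay as the last step left them, time stands still between calls to the robot, and variables do not carry over. Pictures are saved under pics/ and viewed, at most 10 in all, crops included, and the job is handed in when it is done.

Besides the shell and the picture viewer there is one more tool, called after "Emit:" as name(argument=value, ...), one argument or row to a line, values as JSON. step_arm: Moves the arm, as the interface text tells. Its arguments: {"type":"object","properties":{"series":{"type":"array"},"newtons":{"type":"number"}},"required":["series"]}

```bash
ls; mkdir -p pics
cat > h.py <<'E'
import numpy as np, cv2
from rig import manip
def grab(n):
    p,d=manip.grab_frame(n); return p,d
def world(n,u,v,d):
    m=manip.camera_model(n);K=np.array(m["camera_matrix"]);R=np.array(m["R"]);t=np.array(m["t"])
    c=np.linalg.inv(K)@np.array([u,v,1.])*d
    return R.T@(c-t)
def plane(n,u,v,z):
    m=manip.camera_model(n);K=np.array(m["camera_matrix"]);R=np.array(m["R"]);t=np.array(m["t"])
    o=-R.T@t; r=R.T@np.linalg.inv(K)@np.array([u,v,1.])
    return o+r*(z-o[2])/r[2]
def cloud(n,d):
    m=manip.camera_model(n);K=np.array(m["camera_matrix"]);R=np.array(m["R"]);t=np.array(m["t"])
    v,u=np.mgrid[:384,:512]
    c=np.stack([(u-K[0,2])/K[0,0]*d,(v-K[1,2])/K[1,1]*d,d],-1)
    return (c-t)@R
E
python3 - <<'E'
from h import *
for n in("top","side"):
    p,d=grab(n); cv2.imwrite(f"pics/{n}0.png",p[:,:,::-1]); np.save(f"{n}0.npy",d)
    m=manip.camera_model(n); print(n,m["camera_matrix"][0], -np.array(m["R"]).T@np.array(m["t"]))
print(manip.state())
E
```

```text
pics
top [386.0626365    0.         249.51402876] [ 0.39217781 -0.01740226  1.25433809]
side [414.42634291   0.         254.60875301] [0.47517572 0.84313147 1.05949687]
{'time_s': 0.1, 'joint_pos': array([ 1.14669382e+00,  2.91221944e-01, -1.54018130e-01,  1.12673894e+00,
       -2.92718439e-06,  1.43151964e+00]), 'joint_vel': array([-0.00024476, -0.00105595,  0.00047901, -0.00160472, -0.00062964,
        0.00093109]), 'effort': array([ 1.41908065e-03, -5.37977922e+01,  3.31918430e+01,  9.32522700e-03,
       -2.32195362e-04,  1.50289833e-05]), 'ee_pos': array([0.14734215, 0.50349072, 0.230803  ]), 'orientation': array([-4.45846228e-01, -3.10946530e+00,  1.78563986e-03]), 'contact_force': array([-0.12091711, -0.13317837,  0.31250362]), 'moment': array([ 0.03123551,  0.03974326, -0.00225869]), 'finger_force': 0.0, 'grip_width': 1.0004927200414198}
```

View pics/top0.png

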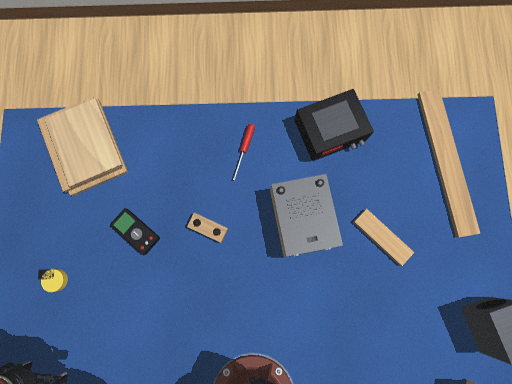

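View pics/side0.png

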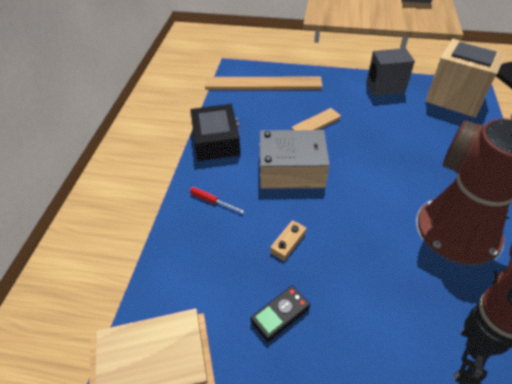

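The top view shows the rack at about (207,228), with the rivets near (196,222) and (217,232). The case is at about (307,215) with its slot near (312,239). The side view has the rack at (289,241) and the case at (293,158). I'll measure these next and zoom in on the rack and slot.

Run:
```python
from h import *
a=cv2.imread("pics/top0.png");b=cv2.imread("pics/side0.png")
c1=cv2.resize(a[205:250,180:240],(400,300),interpolation=cv2.INTER_CUBIC)
c2=cv2.resize(a[220:265,285:345],(400,300),interpolation=cv2.INTER_CUBIC)
c3=cv2.resize(b[215:267,255:325],(400,300),interpolation=cv2.INTER_CUBIC)
c4=cv2.resize(b[120:180,255:335],(400,300),interpolation=cv2.INTER_CUBIC)
cv2.imwrite("pics/z.png",np.vstack([np.hstack([c1,c2]),np.hstack([c3,c4])]))
d=np.load("top0.npy");P=cloud("top",d)
hsv=cv2.cvtColor(a,cv2.COLOR_BGR2HSV)
# case cover
z=P[...,2]
def rect(m,n,zz):
    cs,_=cv2.findContours(m.astype(np.uint8),0,1); c=max(cs,key=cv2.contourArea)
    w=np.array([plane(n,*q[0],zz)[:2] for q in c],np.float32)
    return cv2.minAreaRect(w*1000),c
m=np.zeros(z.shape,bool);m[165:265,260:350]=1
print("case h",np.median(z[190:230,285:325]))
print(rect(m&(z>.09),"top",.11)[0])
m=np.zeros(z.shape,bool);m[205:250,180:240]=1
mm=m&(z>.02)
print("rack",rect(mm,"top",.03)[0],np.median(z[mm]))
for n,im,(y0,y1,x0,x1) in(("top",a,(205,250,182,235)),("side",b,(215,265,262,315)),("top",a,(225,250,295,330)),("side",b,(125,165,258,330))):
    g=im.max(2);r=np.zeros(g.shape,np.uint8);r[y0:y1,x0:x1]=1
    mk=((g<75)&(r>0)).astype(np.uint8)
    k,l,s,c=cv2.connectedComponentsWithStats(mk)
    for i in range(1,k):
        if s[i,4]>6: print(n,s[i],c[i],[plane(n,*c[i],h).round(4)[:2] for h in(.034,.038,.0485,.11)], np.nanmax(cloud(n,np.load(n+'0.npy'))[...,2][l==i]))
```

```text
case h 0.10911352824536003
((539.9879150390625, -169.43942260742188), (220.98883056640625, 173.32823181152344), 10.244391441345215)
rack ((514.828125, 135.42568969726562), (119.7582015991211, 50.011348724365234), 64.00716400146484) 0.0295127094019747
top [188 214   5   6  10] [189.9 216.4] [array([0.5506, 0.1896]), array([0.55  , 0.1889]), array([0.5487, 0.1871]), array([0.5407, 0.1767])] 0.0015641240566465593
top [193 219   8   7  43] [196.39534884 222.1627907 ] [array([0.5317, 0.1687]), array([0.5312, 0.1681]), array([0.53  , 0.1665]), array([0.523 , 0.1572])] 0.05046502812855702
top [185 221   4   7  12] [186.5        223.83333333] [array([0.527 , 0.2002]), array([0.5266, 0.1995]), array([0.5254, 0.1976]), array([0.5186, 0.1867])] 0.004118716444301618
top [213 229   7   6  36] [216.02777778 231.47222222] [array([0.5008, 0.1064]), array([0.5004, 0.106 ]), array([0.4995, 0.1049]), array([0.494 , 0.0987])] 0.041134984417713065
side [280 243   5   5  19] [281.78947368 245.05263158] [array([0.5302, 0.1684]), array([0.53 , 0.171]), array([0.5294, 0.1779]), array([0.5261, 0.2184])] 0.04572727091053904
side [272 254  15   7  22] [278.5        257.45454545] [array([0.5341, 0.2117]), array([0.5339, 0.2141]), array([0.5333, 0.2206]), array([0.5298, 0.2585])] 1.059496866590808
side [265 135   5   2  10] [267.  135.5] [array([ 0.6454, -0.2995]), array([ 0.6448, -0.2951]), array([ 0.643 , -0.2834]), array([ 0.6328, -0.2148])] 0.11818070930135598
side [265 160   6   2  10] [267.5 160.4] [array([ 0.6241, -0.1714]), array([ 0.6235, -0.1674]), array([ 0.622 , -0.1571]), array([ 0.6131, -0.0962])] 0.1198692716126117
```

View pics/z.png

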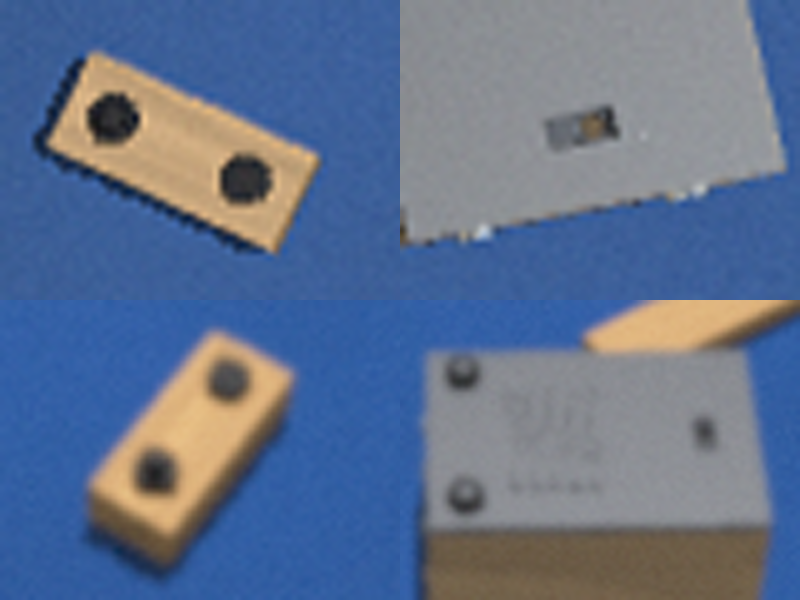

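The left rivet (196,222 in the top view) stands at about 0.050 m, against 0.041 m for the other. It is the one with its pin up, in the rack's +y hole. In the slot crop, a brown spot at the right end of the slot suggests the hole is near y = -6 mm. I'll refine both positions.

Run:
```python
from h import *
a=cv2.imread("pics/top0.png");b=cv2.imread("pics/side0.png")
for n,im,(y0,y1,x0,x1) in(("top",a,(230,247,302,322)),("side",b,(140,152,305,322))):
    r=im[y0:y1,x0:x1].astype(int);bg=np.median(r.reshape(-1,3),0)
    m=(np.abs(r-bg).sum(2)>45).astype(np.uint8)
    k,l,s,c=cv2.connectedComponentsWithStats(m);i=1+np.argmax(s[1:,4])
    ys,xs=np.nonzero(l==i); print(n,s[i],c[i]+[x0,y0],plane(n,*(c[i]+[x0,y0]),.11))
    w=np.array([plane(n,x+x0,y+y0,.11)[:2]*1000 for x,y in zip(xs,ys)],np.float32);print(cv2.minAreaRect(w))
    br=(l==i)&(r[...,2]-r[...,0]>12)
    ys,xs=np.nonzero(br);print("brown",len(xs),[plane(n,xs.mean()+x0,ys.mean()+y0,h).round(4) for h in(.104,.09)] if len(xs) else 0)
# colour-based case cover and rack tops, both views
for n,im,box,cond,z in(("top",a,(165,265,262,350),"g",.11),("side",b,(122,168,250,335),"g",.11),("side",b,(215,267,262,315),"w",.03),("top",a,(205,250,182,235),"w",.03)):
    y0,y1,x0,x1=box;r=im[y0:y1,x0:x1].astype(int)
    m=((r.max(2)-r.min(2)<30)&(r.max(2)>90)) if cond=="g" else (r[...,2]-r[...,0]>40)&(r[...,2]>190)
    m=cv2.morphologyEx(m.astype(np.uint8),cv2.MORPH_CLOSE,np.ones((9,9)))
    cs,_=cv2.findContours(m,0,1);c=max(cs,key=cv2.contourArea)
    w=np.array([plane(n,*(q[0]+[x0,y0]),z)[:2]*1000 for q in c],np.float32);print(n,cond,cv2.minAreaRect(w))
for n in("top","side"):
    P=cloud(n,np.load(n+"0.npy"));d=np.hypot(P[...,0]-.5305,P[...,1]-.168)<.016
    for lo,hi in((.034,.041),(.042,.06)):
        q=P[d&(P[...,2]>lo)&(P[...,2]<hi)];print(n,lo,len(q),q.mean(0).round(4))
```

```text
top [ 4  6 12  7 58] [311.82758621 238.81034483] [ 0.46644549 -0.18359338  0.11      ]
((466.3704528808594, -183.5172576904297), (14.858771324157715, 32.34859848022461), 10.033988952636719)
brown 11 [array([ 0.4678, -0.189 ,  0.104 ]), array([ 0.4687, -0.1911,  0.09  ])]
side [ 8  3  6  7 34] [315.52941176 146.17647059] [ 0.46521421 -0.18650309  0.11      ]
((465.3915100097656, -187.44573974609375), (16.58399772644043, 29.126903533935547), 8.676210403442383)
brown 0 0
top g ((537.9830322265625, -166.99609375), (221.3120574951172, 176.08990478515625), 9.666419982910156)
side g ((521.8949584960938, -192.01754760742188), (259.3909606933594, 220.87164306640625), 8.76939582824707)
side w ((515.1528930664062, 134.84652709960938), (116.94801330566406, 47.927940368652344), 64.04607391357422)
top w ((515.4468994140625, 136.5439910888672), (116.7883071899414, 47.398712158203125), 63.92512130737305)
top 0.034 31 [0.5301 0.1673 0.0377]
top 0.042 12 [0.53   0.1665 0.0464]
side 0.034 31 [0.5297 0.1683 0.0375]
side 0.042 17 [0.531  0.1662 0.0469]
```

Emit:
step_arm(
  series=[
    {"rz": 10.6},
    {"rz": 10.6},
    {"rz": 10.6},
    {"rz": 10.6},
    {"rz": 10.6},
  ],
)

```text
validation failed for argument at $.se...
```

Emit:
step_arm(
  series=[
    {"tx": 0,"ty": 0,"tz": 0,"rx": 0,"ry": 0,"rz": 10.6,"jaw": 0},
    {"tx": 0,"ty": 0,"tz": 0,"rx": 0,"ry": 0,"rz": 10.6,"jaw": 0},
    {"tx": 0,"ty": 0,"tz": 0,"rx": 0,"ry": 0,"rz": 10.6,"jaw": 0},
    {"tx": 0,"ty": 0,"tz": 0,"rx": 0,"ry": 0,"rz": 10.6,"jaw": 0},
    {"tx": 0,"ty": 0,"tz": 0,"rx": 0,"ry": 0,"rz": 10.6,"jaw": 0},
  ],
  newtons=40,
)

```text
time_s: 0.72
ee_pos: [0.1474, 0.5036, 0.231]
orientation: [1.794, 2.579, -0.001]
contact_force: [-0.1, 0.2, -0.2]
grip_width: 0.997
finger_force: 0.0
```

```bash
cat >> h.py <<'E'
from scipy.spatial.transform import Rotation as Ro
def to(x,y,z,yaw=10.0):
    """print tool-frame shift in mm (current axes) to world target, and rz to bring tool y to yaw"""
    s=manip.state();R=Ro.from_rotvec(s["orientation"]).as_matrix()
    ps=np.degrees(np.arctan2(R[1,1],R[0,1]))
    # turn first: axes after turn, pointing down
    c,q=np.cos(np.radians(yaw)),np.sin(np.radians(yaw));Ty=np.array([c,q,0]);Tz=np.array([0,0,-1]);Tx=np.cross(Ty,Tz)
    d=(np.array([x,y,z])-s["ee_pos"])*1000
    print("t",s["time_s"],"rz first",round(ps-yaw,2),"then tx,ty,tz",(np.array([Tx,Ty,Tz])@d).round(2),"tilt",R[:,2].round(4))
E
python3 -c "
from h import *
to(.5302,.1671,.10)"
```

```text
t 0.725 rz first 10.33 then tx,ty,tz [-397.87  318.55  130.96] tilt [-3.e-04 -7.e-04 -1.e+00]
```

Emit:
step_arm(
  series=[
    {"tx": 0,"ty": 0,"tz": 0,"rx": 0,"ry": 0,"rz": 10.3,"jaw": 0},
    {"tx": -44,"ty": 35,"tz": 0,"rx": 0,"ry": 0,"rz": 0,"jaw": 0},
    {"tx": -44,"ty": 35,"tz": 0,"rx": 0,"ry": 0,"rz": 0,"jaw": 0},
    {"tx": -44,"ty": 35,"tz": 0,"rx": 0,"ry": 0,"rz": 0,"jaw": 0},
    {"tx": -44,"ty": 35,"tz": 0,"rx": 0,"ry": 0,"rz": 0,"jaw": 0},
  ],
)

```text
time_s: 1.35
ee_pos: [0.3179, 0.3546, 0.2312]
orientation: [-2.011, -2.414, 0.0]
contact_force: [-0.2, 0.0, -0.2]
grip_width: 0.997
finger_force: 0.0
```

Emit:
step_arm(
  series=[
    {"tx": -44,"ty": 35,"tz": 15,"rx": 0,"ry": 0,"rz": 0,"jaw": 0},
    {"tx": -44,"ty": 35,"tz": 15,"rx": 0,"ry": 0,"rz": 0,"jaw": 0},
    {"tx": -44,"ty": 35,"tz": 15,"rx": 0,"ry": 0,"rz": 0,"jaw": 0},
    {"tx": -44,"ty": 35,"tz": 15,"rx": 0,"ry": 0,"rz": 0,"jaw": 0},
    {"tx": 0,"ty": 0,"tz": 10,"rx": 0,"ry": 0,"rz": 0,"jaw": 0},
  ],
)

```text
time_s: 1.98
ee_pos: [0.4886, 0.2054, 0.1601]
orientation: [2.016, 2.409, -0.001]
contact_force: [-0.4, 0.0, -0.3]
grip_width: 1.002
finger_force: 0.0
```

```bash
python3 -c "
from h import *
to(.5302,.1671,.0325)"
```

```text
t 1.975 rz first 0.13 then tx,ty,tz [-44.96  34.32 127.63] tilt [-1.e-04 -7.e-04 -1.e+00]
```

Emit:
step_arm(
  series=[
    {"tx": -45,"ty": 34.3,"tz": 0,"rx": 0,"ry": 0,"rz": 0,"jaw": 0},
    {"tx": 0,"ty": 0,"tz": 50,"rx": 0,"ry": 0,"rz": 0,"jaw": 0},
    {"tx": 0,"ty": 0,"tz": 40,"rx": 0,"ry": 0,"rz": 0,"jaw": 0},
    {"tx": 0,"ty": 0,"tz": 20,"rx": 0,"ry": 0,"rz": 0,"jaw": 0},
    {"tx": 0,"ty": 0,"tz": 8,"rx": 0,"ry": 0,"rz": 0,"jaw": 0},
  ],
)

```text
time_s: 2.6
ee_pos: [0.5267, 0.1704, 0.042]
orientation: [-2.009, -2.413, 0.003]
contact_force: [0.3, 0.0, -0.3]
grip_width: 1.001
finger_force: 0.0
```

```bash
python3 -c "
from h import *
to(.5302,.1671,.0325)"
```

```text
t 2.6 rz first 0.42 then tx,ty,tz [-3.81  2.86  9.5 ] tilt [-2.6e-03 -3.0e-04 -1.0e+00]
```

Emit:
step_arm(
  series=[
    {"tx": -3.8,"ty": 2.9,"tz": 9.5,"rx": 0,"ry": 0,"rz": 0.4,"jaw": 0},
    {"tx": 0,"ty": 0,"tz": 0,"rx": 0,"ry": 0,"rz": 0,"jaw": 0.5},
    {"tx": 0,"ty": 0,"tz": 0,"rx": 0,"ry": 0,"rz": 0,"jaw": 0.5},
    {"tx": 0,"ty": 0,"tz": 0,"rx": 0,"ry": 0,"rz": 0,"jaw": 0.5},
  ],
)

```text
time_s: 3.1
ee_pos: [0.5321, 0.1669, 0.0344]
orientation: [2.019, 2.406, 0.001]
contact_force: [0.2, -0.3, -0.5]
grip_width: 0.501
finger_force: 0.0
```

```bash
python3 -c "
from h import *
to(.5302,.1671,.0325)
p,d=grab('side');cv2.imwrite('pics/g.png',cv2.resize(p[195:275,245:345,::-1],(800,600),interpolation=cv2.INTER_CUBIC))"
```

```text
t 3.1 rz first -0.02 then tx,ty,tz [ 0.57 -1.86  1.9 ] tilt [ 1.e-03  2.e-04 -1.e+00]
```

View pics/g.png

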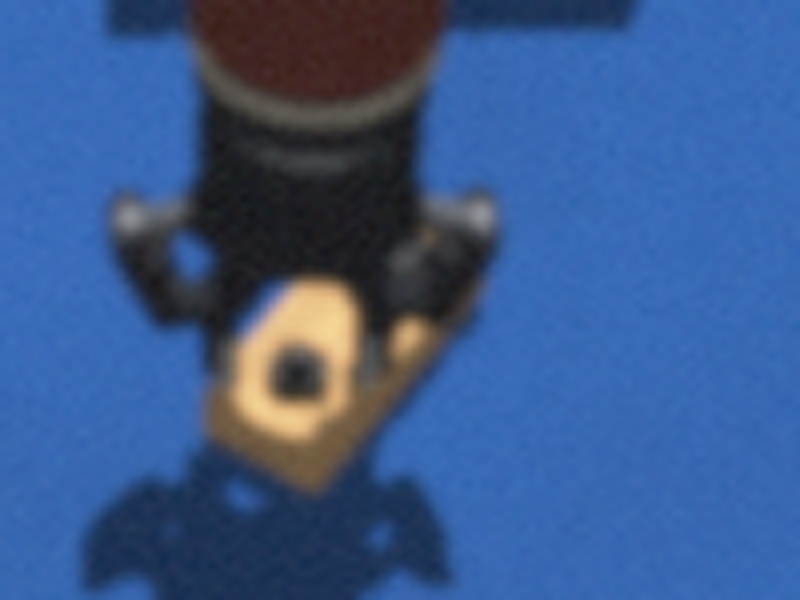

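The rivet, at (297,372) in the crop, lies midway between the pads. I'll correct the small offset and close.

Emit:
step_arm(
  series=[
    {"tx": 0.6,"ty": -1.8,"tz": 1.5,"rx": 0,"ry": 0,"rz": 0,"jaw": 0.65},
    {"tx": 0,"ty": 0,"tz": 0,"rx": 0,"ry": 0,"rz": 0,"jaw": 1},
    {"tx": 0,"ty": 0,"tz": 0,"rx": 0,"ry": 0,"rz": 0,"jaw": 1},
    {"tx": 0,"ty": 0,"tz": 0,"rx": 0,"ry": 0,"rz": 0,"jaw": 1},
  ],
  newtons=40,
)

```text
time_s: 3.65
ee_pos: [0.5296, 0.1671, 0.0325]
orientation: [-2.019, -2.406, 0.0]
contact_force: [-2.1, 0.2, 5.6]
grip_width: 0.249
finger_force: 39.1
```

Emit:
step_arm(
  series=[
    {"tx": 0,"ty": 0,"tz": -5,"rx": 0,"ry": 0,"rz": 0,"jaw": 1},
    {"tx": 0,"ty": 0,"tz": -25,"rx": 0,"ry": 0,"rz": 0,"jaw": 1},
    {"tx": 0,"ty": 0,"tz": -60,"rx": 0,"ry": 0,"rz": 0,"jaw": 1},
    {"tx": 0,"ty": 0,"tz": -60,"rx": 0,"ry": 0,"rz": 0,"jaw": 1},
    {"tx": 0,"ty": 0,"tz": 0,"rx": 0,"ry": 0,"rz": 0,"jaw": 1},
  ],
)

```text
time_s: 4.28
ee_pos: [0.533, 0.1676, 0.1874]
orientation: [2.016, 2.402, 0.011]
contact_force: [-0.1, 0.1, -0.3]
grip_width: 0.249
finger_force: 39.5
```

```bash
python3 -c "
from h import *
to(.4671,-.1897,.17)
p,d=grab('side');cv2.imwrite('pics/l.png',cv2.resize(p[165:265,245:345,::-1],(600,600),interpolation=cv2.INTER_CUBIC))"
```

```text
t 4.275 rz first -0.02 then tx,ty,tz [-340.39 -126.99   17.36] tilt [ 0.0089  0.0014 -1.    ]
```

View pics/l.png

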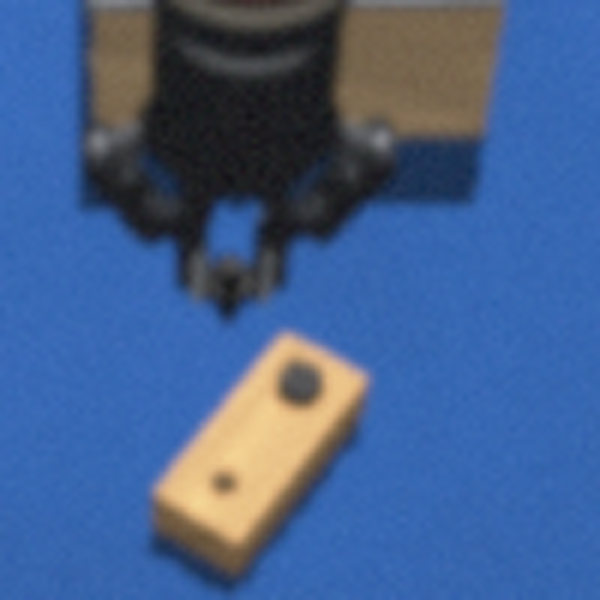

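The rivet is held at (230,280) in the crop, and the spent one is still in the rack at (300,383).

Emit:
step_arm(
  series=[
    {"tx": -50,"ty": -19,"tz": 0,"rx": 0,"ry": 0,"rz": 0,"jaw": 1},
    {"tx": -50,"ty": -19,"tz": 0,"rx": 0,"ry": 0,"rz": 0,"jaw": 1},
    {"tx": -50,"ty": -19,"tz": 0,"rx": 0,"ry": 0,"rz": 0,"jaw": 1},
    {"tx": -50,"ty": -19,"tz": 0,"rx": 0,"ry": 0,"rz": 0,"jaw": 1},
    {"tx": -50,"ty": -19,"tz": 0,"rx": 0,"ry": 0,"rz": 0,"jaw": 1},
  ],
)

```text
time_s: 4.95
ee_pos: [0.4784, -0.097, 0.1811]
orientation: [-2.019, -2.405, 0.001]
contact_force: [0.1, 0.0, -0.6]
grip_width: 0.244
finger_force: 39.5
```

Emit:
step_arm(
  series=[
    {"tx": -50,"ty": -19,"tz": 0,"rx": 0,"ry": 0,"rz": 0,"jaw": 1},
    {"tx": -30,"ty": -10,"tz": 0,"rx": 0,"ry": 0,"rz": 0,"jaw": 1},
    {"tx": 0,"ty": 0,"tz": 0,"rx": 0,"ry": 0,"rz": 0,"jaw": 1},
    {"tx": 0,"ty": 0,"tz": 0,"rx": 0,"ry": 0,"rz": 0,"jaw": 1},
  ],
)

```text
time_s: 5.45
ee_pos: [0.4644, -0.1787, 0.1814]
orientation: [-2.019, -2.405, 0.0]
contact_force: [0.2, -0.5, -0.9]
grip_width: 0.25
finger_force: 39.5
```

```bash
python3 -c "
from h import *
to(.4671,-.1897,.14);R=Ro.from_rotvec(manip.state()['orientation']).as_matrix();print(R[:,2])"
```

```text
t 5.45 rz first -0.03 then tx,ty,tz [-11.27   0.76  41.43] tilt [-0.0015  0.0011 -1.    ]
[-0.00149966  0.00113098 -0.99999824]
```

Emit:
step_arm(
  series=[
    {"tx": -11.3,"ty": 0.8,"tz": 20,"rx": 0,"ry": 0,"rz": 0,"jaw": 1},
    {"tx": 0,"ty": 0,"tz": 20,"rx": 0,"ry": 0,"rz": 0,"jaw": 1},
    {"tx": 0,"ty": 0,"tz": 0,"rx": 0,"ry": 0,"rz": 0,"jaw": 1},
    {"tx": 0,"ty": 0,"tz": 0,"rx": 0,"ry": 0,"rz": 0,"jaw": 1},
  ],
)

```text
time_s: 5.95
ee_pos: [0.468, -0.1898, 0.1428]
orientation: [2.018, 2.407, 0.0]
contact_force: [0.4, -0.4, 0.1]
grip_width: 0.245
finger_force: 39.5
```

```bash
python3 -c "
from h import *
to(.4671,-.1897,.1345)
p,d=grab('side');cv2.imwrite('pics/s.png',cv2.resize(p[115:175,275:355,::-1],(800,600),interpolation=cv2.INTER_CUBIC))"
```

```text
t 5.95 rz first 0.05 then tx,ty,tz [ 0.23 -0.86  8.28] tilt [ 2.e-04 -0.e+00 -1.e+00]
```

View pics/s.png

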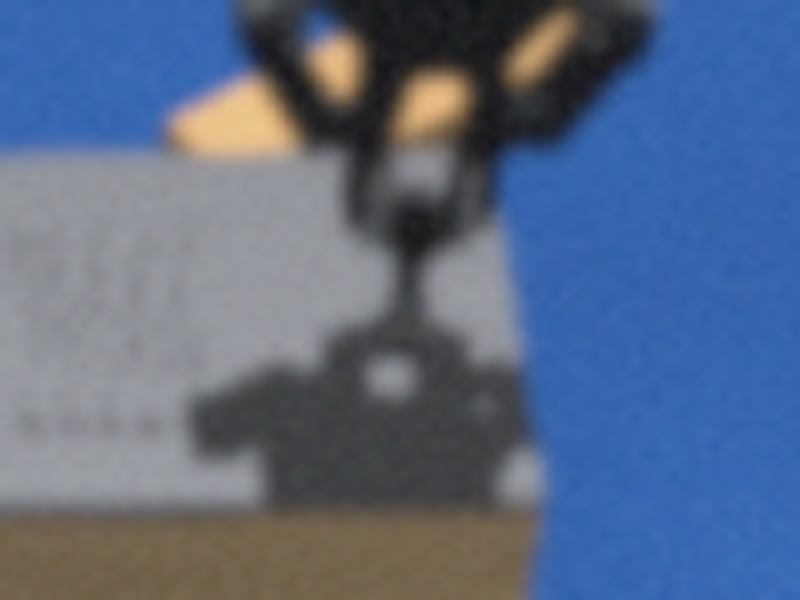

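The rivet (415,225 in the crop) hangs upright just above the slot. I'll lower it gently.

Emit:
step_arm(
  series=[
    {"tx": 0,"ty": -0.9,"tz": 5,"rx": 0,"ry": 0,"rz": 0,"jaw": 1},
    {"tx": 0,"ty": 0,"tz": 3,"rx": 0,"ry": 0,"rz": 0,"jaw": 1},
    {"tx": 0,"ty": 0,"tz": 1.5,"rx": 0,"ry": 0,"rz": 0,"jaw": 1},
    {"tx": 0,"ty": 0,"tz": 1,"rx": 0,"ry": 0,"rz": 0,"jaw": 1},
    {"tx": 0,"ty": 0,"tz": 0,"rx": 0,"ry": 0,"rz": 0,"jaw": 1},
  ],
)

```text
time_s: 6.62
ee_pos: [0.4668, -0.1906, 0.1318]
orientation: [-2.02, -2.406, 0.0]
contact_force: [0.8, -0.8, -0.0]
grip_width: 0.247
finger_force: 39.5
```

Emit:
step_arm(
  series=[
    {"tx": 0,"ty": 0,"tz": 1,"rx": 0,"ry": 0,"rz": 0,"jaw": 1},
    {"tx": 0,"ty": 0,"tz": 1,"rx": 0,"ry": 0,"rz": 0,"jaw": 1},
    {"tx": 0,"ty": 0,"tz": 0,"rx": 0,"ry": 0,"rz": 0,"jaw": 1},
  ],
)

```text
time_s: 7.0
ee_pos: [0.4667, -0.1906, 0.1297]
orientation: [-2.02, -2.406, 0.0]
contact_force: [0.1, -1.3, -0.4]
grip_width: 0.253
finger_force: 39.5
```

Emit:
step_arm(
  series=[
    {"tx": 0,"ty": 0,"tz": 1,"rx": 0,"ry": 0,"rz": 0,"jaw": 1},
    {"tx": 0,"ty": 0,"tz": 1,"rx": 0,"ry": 0,"rz": 0,"jaw": 1},
    {"tx": 0,"ty": 0,"tz": 0,"rx": 0,"ry": 0,"rz": 0,"jaw": 1},
  ],
)

```text
time_s: 7.38
ee_pos: [0.4668, -0.1906, 0.1277]
orientation: [-2.02, -2.406, 0.0]
contact_force: [0.7, -0.7, 0.4]
grip_width: 0.247
finger_force: 39.5
```

Emit:
step_arm(
  series=[
    {"tx": 0,"ty": 0,"tz": 1,"rx": 0,"ry": 0,"rz": 0,"jaw": 1},
    {"tx": 0,"ty": 0,"tz": 0,"rx": 0,"ry": 0,"rz": 0,"jaw": 1},
  ],
)

```text
time_s: 7.62
ee_pos: [0.4668, -0.1906, 0.1267]
orientation: [-2.02, -2.406, 0.0]
contact_force: [-0.0, -0.2, -0.7]
grip_width: 0.249
finger_force: 39.5
```

Emit:
step_arm(
  series=[
    {"tx": 0,"ty": 0,"tz": 1,"rx": 0,"ry": 0,"rz": 0,"jaw": 1},
    {"tx": 0,"ty": 0,"tz": 0.5,"rx": 0,"ry": 0,"rz": 0,"jaw": 1},
    {"tx": 0,"ty": 0,"tz": 0,"rx": 0,"ry": 0,"rz": 0,"jaw": 1},
  ],
)

```text
time_s: 8.0
ee_pos: [0.4668, -0.1906, 0.1253]
orientation: [-2.02, -2.406, 0.0]
contact_force: [0.6, -0.6, -0.5]
grip_width: 0.25
finger_force: 39.5
```

Emit:
step_arm(
  series=[
    {"tx": 0,"ty": 0,"tz": 0.7,"rx": 0,"ry": 0,"rz": 0,"jaw": 1},
    {"tx": 0,"ty": 0,"tz": 0,"rx": 0,"ry": 0,"rz": 0,"jaw": 1},
  ],
)

```text
time_s: 8.25
ee_pos: [0.4668, -0.1906, 0.1245]
orientation: [-2.02, -2.406, 0.0]
contact_force: [0.5, 0.2, -1.3]
grip_width: 0.248
finger_force: 39.5
```

Emit:
step_arm(
  series=[
    {"tx": 0,"ty": 0,"tz": 0.8,"rx": 0,"ry": 0,"rz": 0,"jaw": 1},
    {"tx": 0,"ty": 0,"tz": 0.7,"rx": 0,"ry": 0,"rz": 0,"jaw": 1},
    {"tx": 0,"ty": 0,"tz": 0,"rx": 0,"ry": 0,"rz": 0,"jaw": 1},
  ],
)

```text
time_s: 8.62
ee_pos: [0.4668, -0.1906, 0.123]
orientation: [-2.02, -2.406, 0.0]
contact_force: [1.5, -0.3, -0.3]
grip_width: 0.251
finger_force: 39.5
```

Emit:
step_arm(
  series=[
    {"tx": 0,"ty": 0,"tz": 0.8,"rx": 0,"ry": 0,"rz": 0,"jaw": 1},
    {"tx": 0,"ty": 0,"tz": 0.7,"rx": 0,"ry": 0,"rz": 0,"jaw": 1},
    {"tx": 0,"ty": 0,"tz": 0,"rx": 0,"ry": 0,"rz": 0,"jaw": 1},
  ],
)

```text
time_s: 9.0
ee_pos: [0.4668, -0.1906, 0.1215]
orientation: [-2.02, -2.406, 0.0]
contact_force: [-0.2, -0.3, -0.6]
grip_width: 0.249
finger_force: 39.5
```

Emit:
step_arm(
  series=[
    {"tx": 0,"ty": 0,"tz": 1,"rx": 0,"ry": 0,"rz": 0,"jaw": 1},
    {"tx": 0,"ty": 0,"tz": 1,"rx": 0,"ry": 0,"rz": 0,"jaw": 1},
    {"tx": 0,"ty": 0,"tz": 1,"rx": 0,"ry": 0,"rz": 0,"jaw": 1},
    {"tx": 0,"ty": 0,"tz": 0,"rx": 0,"ry": 0,"rz": 0,"jaw": 1},
  ],
)

```text
time_s: 9.5
ee_pos: [0.4667, -0.1906, 0.1185]
orientation: [-2.02, -2.406, 0.0]
contact_force: [0.2, -0.5, -0.2]
grip_width: 0.245
finger_force: 39.5
```

Emit:
step_arm(
  series=[
    {"tx": 0,"ty": 0,"tz": 1,"rx": 0,"ry": 0,"rz": 0,"jaw": 1},
    {"tx": 0,"ty": 0,"tz": 1,"rx": 0,"ry": 0,"rz": 0,"jaw": 1},
    {"tx": 0,"ty": 0,"tz": 0,"rx": 0,"ry": 0,"rz": 0,"jaw": 1},
  ],
)

```text
time_s: 9.88
ee_pos: [0.4667, -0.1906, 0.1165]
orientation: [-2.02, -2.406, 0.0]
contact_force: [0.1, -0.3, -0.3]
grip_width: 0.248
finger_force: 39.5
```

Emit:
step_arm(
  series=[
    {"tx": 0,"ty": 0,"tz": 1,"rx": 0,"ry": 0,"rz": 0,"jaw": 1},
    {"tx": 0,"ty": 0,"tz": 1,"rx": 0,"ry": 0,"rz": 0,"jaw": 1},
    {"tx": 0,"ty": 0,"tz": 0,"rx": 0,"ry": 0,"rz": 0,"jaw": 1},
  ],
)

```text
time_s: 10.25
ee_pos: [0.4667, -0.1905, 0.1145]
orientation: [-2.02, -2.406, 0.0]
contact_force: [0.0, 0.6, -0.6]
grip_width: 0.242
finger_force: 39.5
```

Emit:
step_arm(
  series=[
    {"tx": 0,"ty": 0,"tz": 0.7,"rx": 0,"ry": 0,"rz": 0,"jaw": 1},
    {"tx": 0,"ty": 0,"tz": 0,"rx": 0,"ry": 0,"rz": 0,"jaw": 1},
  ],
)

```text
time_s: 10.5
ee_pos: [0.4668, -0.1906, 0.1139]
orientation: [-2.02, -2.406, 0.0]
contact_force: [0.0, 0.1, 0.0]
grip_width: 0.244
finger_force: 39.5
```

Emit:
step_arm(
  series=[
    {"tx": 0,"ty": 0,"tz": 0.5,"rx": 0,"ry": 0,"rz": 0,"jaw": 1},
    {"tx": 0,"ty": 0,"tz": 0,"rx": 0,"ry": 0,"rz": 0,"jaw": 1},
  ],
)

```text
time_s: 10.75
ee_pos: [0.4668, -0.1906, 0.1134]
orientation: [-2.02, -2.406, -0.0]
contact_force: [-0.1, 0.8, -0.4]
grip_width: 0.245
finger_force: 39.5
```

Emit:
step_arm(
  series=[
    {"tx": 0,"ty": 0,"tz": 0.5,"rx": 0,"ry": 0,"rz": 0,"jaw": 1},
    {"tx": 0,"ty": 0,"tz": 0,"rx": 0,"ry": 0,"rz": 0,"jaw": 1},
  ],
)

```text
time_s: 11.0
ee_pos: [0.4668, -0.1906, 0.1129]
orientation: [-2.02, -2.406, 0.0]
contact_force: [-1.1, 0.5, -1.0]
grip_width: 0.244
finger_force: 39.5
```

Emit:
step_arm(
  series=[
    {"tx": 0,"ty": 0,"tz": 0.3,"rx": 0,"ry": 0,"rz": 0,"jaw": 1},
    {"tx": 0,"ty": 0,"tz": 0,"rx": 0,"ry": 0,"rz": 0,"jaw": 1},
  ],
)

```text
time_s: 11.25
ee_pos: [0.4668, -0.1906, 0.1126]
orientation: [-2.02, -2.406, 0.0]
contact_force: [-0.6, 0.8, -0.7]
grip_width: 0.248
finger_force: 39.5
```

Emit:
step_arm(
  series=[
    {"tx": 0,"ty": 0,"tz": 0.3,"rx": 0,"ry": 0,"rz": 0,"jaw": 1},
    {"tx": 0,"ty": 0,"tz": 0,"rx": 0,"ry": 0,"rz": 0,"jaw": 1},
  ],
)

```text
time_s: 11.5
ee_pos: [0.4668, -0.1906, 0.1125]
orientation: [2.02, 2.406, 0.0]
contact_force: [-1.1, 1.0, 3.5]
grip_width: 0.248
finger_force: 39.8
```

Contact came at TCP z = 0.1125, exactly the seated height predicted. I'll press a touch more and then release.

Emit:
step_arm(
  series=[
    {"tx": 0,"ty": 0,"tz": 0.2,"rx": 0,"ry": 0,"rz": 0,"jaw": 1},
    {"tx": 0,"ty": 0,"tz": 0,"rx": 0,"ry": 0,"rz": 0,"jaw": 1},
  ],
)

```text
time_s: 11.75
ee_pos: [0.4668, -0.1906, 0.1124]
orientation: [2.02, 2.406, -0.0]
contact_force: [-1.6, 1.0, 6.1]
grip_width: 0.248
finger_force: 40.1
```

Emit:
step_arm(
  series=[
    {"tx": 0,"ty": 0,"tz": 0,"rx": 0,"ry": 0,"rz": 0,"jaw": 0.5},
    {"tx": 0,"ty": 0,"tz": 0,"rx": 0,"ry": 0,"rz": 0,"jaw": 0.4},
    {"tx": 0,"ty": 0,"tz": 0,"rx": 0,"ry": 0,"rz": 0,"jaw": 0.4},
  ],
)

```text
time_s: 12.12
ee_pos: [0.4668, -0.1906, 0.112]
orientation: [-2.02, -2.406, 0.0]
contact_force: [-0.3, 0.7, 0.1]
grip_width: 0.598
finger_force: 0.0
```

Emit:
step_arm(
  series=[
    {"tx": 0,"ty": 0,"tz": -20,"rx": 0,"ry": 0,"rz": 0,"jaw": 0.4},
    {"tx": 0,"ty": 0,"tz": -30,"rx": 0,"ry": 0,"rz": 0,"jaw": 0.4},
    {"tx": 0,"ty": 0,"tz": 0,"rx": 0,"ry": 0,"rz": 0,"jaw": 1},
    {"tx": 0,"ty": 0,"tz": 0,"rx": 0,"ry": 0,"rz": 0,"jaw": 1},
    {"tx": 0,"ty": 0,"tz": 0,"rx": 0,"ry": 0,"rz": 0,"jaw": 1},
  ],
)

```text
time_s: 12.75
ee_pos: [0.4662, -0.1903, 0.1612]
orientation: [-2.019, -2.405, 0.0]
contact_force: [-0.5, 0.2, -0.0]
grip_width: 0.001
finger_force: 0.0
```

```bash
python3 -c "
from h import *
to(.4668,-.1906,.1315)
p,d=grab('side');cv2.imwrite('pics/r.png',cv2.resize(p[115:175,275:355,::-1],(800,600),interpolation=cv2.INTER_CUBIC))
P=cloud('side',d);m=(np.hypot(P[...,0]-.4668,P[...,1]+.1906)<.012)&(P[...,2]>.112)&(P[...,2]<.14)
print(P[m].round(3))"
```

```text
t 12.75 rz first -0.02 then tx,ty,tz [-0.44  0.51 29.69] tilt [-1.4e-03  8.0e-04 -1.0e+00]
[[ 0.469 -0.194  0.13 ]
 [ 0.466 -0.197  0.128]
 [ 0.463 -0.199  0.127]
 [ 0.472 -0.19   0.129]
 [ 0.469 -0.192  0.128]
 [ 0.466 -0.191  0.129]
 [ 0.462 -0.193  0.128]
 [ 0.475 -0.196  0.119]
 [ 0.472 -0.191  0.124]
 [ 0.469 -0.185  0.129]
 [ 0.465 -0.189  0.127]
 [ 0.462 -0.19   0.126]
 [ 0.459 -0.194  0.122]
 [ 0.478 -0.19   0.119]
 [ 0.475 -0.192  0.118]
 [ 0.471 -0.185  0.124]
 [ 0.468 -0.187  0.124]
 [ 0.465 -0.185  0.125]
 [ 0.462 -0.187  0.124]
 [ 0.458 -0.194  0.118]
 [ 0.478 -0.191  0.114]
 [ 0.474 -0.187  0.118]
 [ 0.471 -0.189  0.116]
 [ 0.468 -0.186  0.12 ]
 [ 0.465 -0.193  0.114]
 [ 0.461 -0.187  0.12 ]
 [ 0.458 -0.191  0.116]
 [ 0.474 -0.183  0.117]
 [ 0.471 -0.183  0.118]
 [ 0.467 -0.185  0.117]
 [ 0.464 -0.183  0.119]
 [ 0.461 -0.182  0.12 ]
 [ 0.458 -0.188  0.115]
 [ 0.464 -0.18   0.117]]
```

View pics/r.png

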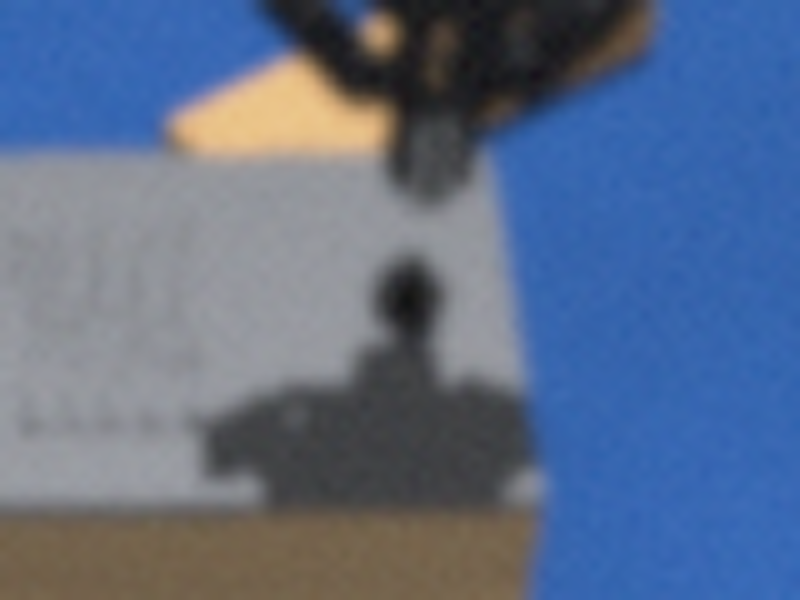

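The rivet at (410,300) is seated. Its collar top is at about 0.118 m and the pin still stands, its top at about 0.1285 m. Next I push the pin.

Emit:
step_arm(
  series=[
    {"tx": -0.4,"ty": 0.5,"tz": 20,"rx": 0,"ry": 0,"rz": 0,"jaw": 1},
    {"tx": 0,"ty": 0,"tz": 9,"rx": 0,"ry": 0,"rz": 0,"jaw": 1},
    {"tx": 0,"ty": 0,"tz": 2,"rx": 0,"ry": 0,"rz": 0,"jaw": 1},
    {"tx": 0,"ty": 0,"tz": 0,"rx": 0,"ry": 0,"rz": 0,"jaw": 1},
  ],
)

```text
time_s: 13.3
ee_pos: [0.4674, -0.1909, 0.1312]
orientation: [2.02, 2.406, 0.0]
contact_force: [-0.8, 0.4, -1.0]
grip_width: 0.001
finger_force: 0.0
```

Emit:
step_arm(
  series=[
    {"tx": 0,"ty": 0,"tz": 0.7,"rx": 0,"ry": 0,"rz": 0,"jaw": 1},
    {"tx": 0,"ty": 0,"tz": 0.7,"rx": 0,"ry": 0,"rz": 0,"jaw": 1},
    {"tx": 0,"ty": 0,"tz": 0,"rx": 0,"ry": 0,"rz": 0,"jaw": 1},
  ],
)

```text
time_s: 13.68
ee_pos: [0.4674, -0.1909, 0.1298]
orientation: [2.02, 2.406, 0.0]
contact_force: [-0.6, 0.4, 0.3]
grip_width: -0.0
finger_force: 0.0
```

Emit:
step_arm(
  series=[
    {"tx": 0,"ty": 0,"tz": 0.7,"rx": 0,"ry": 0,"rz": 0,"jaw": 1},
    {"tx": 0,"ty": 0,"tz": 0.7,"rx": 0,"ry": 0,"rz": 0,"jaw": 1},
    {"tx": 0,"ty": 0,"tz": 0,"rx": 0,"ry": 0,"rz": 0,"jaw": 1},
  ],
)

```text
time_s: 14.05
ee_pos: [0.4674, -0.1909, 0.1285]
orientation: [2.02, 2.406, 0.0]
contact_force: [0.1, 1.5, 3.7]
grip_width: -0.0
finger_force: 1.7
```

Contact came at 0.1285 as expected. I'll drive it about 9 mm, then finish slowly.

Emit:
step_arm(
  series=[
    {"tx": 0,"ty": 0,"tz": 1,"rx": 0,"ry": 0,"rz": 0,"jaw": 1},
    {"tx": 0,"ty": 0,"tz": 1,"rx": 0,"ry": 0,"rz": 0,"jaw": 1},
    {"tx": 0,"ty": 0,"tz": 1,"rx": 0,"ry": 0,"rz": 0,"jaw": 1},
    {"tx": 0,"ty": 0,"tz": 1,"rx": 0,"ry": 0,"rz": 0,"jaw": 1},
  ],
)

```text
time_s: 14.55
ee_pos: [0.4675, -0.191, 0.1247]
orientation: [2.019, 2.406, 0.0]
contact_force: [-1.9, 1.6, 6.4]
grip_width: -0.002
finger_force: 3.5
```

Emit:
step_arm(
  series=[
    {"tx": 0,"ty": 0,"tz": 1,"rx": 0,"ry": 0,"rz": 0,"jaw": 1},
    {"tx": 0,"ty": 0,"tz": 1,"rx": 0,"ry": 0,"rz": 0,"jaw": 1},
    {"tx": 0,"ty": 0,"tz": 1,"rx": 0,"ry": 0,"rz": 0,"jaw": 1},
    {"tx": 0,"ty": 0,"tz": 0,"rx": 0,"ry": 0,"rz": 0,"jaw": 1},
  ],
)

```text
time_s: 15.05
ee_pos: [0.4674, -0.1909, 0.1216]
orientation: [2.02, 2.406, 0.0]
contact_force: [-1.7, 0.5, 5.6]
grip_width: 0.001
finger_force: 2.7
```

Emit:
step_arm(
  series=[
    {"tx": 0,"ty": 0,"tz": 1,"rx": 0,"ry": 0,"rz": 0,"jaw": 1},
    {"tx": 0,"ty": 0,"tz": 0.8,"rx": 0,"ry": 0,"rz": 0,"jaw": 1},
    {"tx": 0,"ty": 0,"tz": 0.5,"rx": 0,"ry": 0,"rz": 0,"jaw": 1},
    {"tx": 0,"ty": 0,"tz": 0,"rx": 0,"ry": 0,"rz": 0,"jaw": 1},
  ],
)

```text
time_s: 15.55
ee_pos: [0.4674, -0.1909, 0.1193]
orientation: [2.02, 2.406, 0.0]
contact_force: [-1.1, 0.6, 6.6]
grip_width: 0.002
finger_force: 3.0
```

Emit:
step_arm(
  series=[
    {"tx": 0,"ty": 0,"tz": 0.5,"rx": 0,"ry": 0,"rz": 0,"jaw": 1},
    {"tx": 0,"ty": 0,"tz": 0,"rx": 0,"ry": 0,"rz": 0,"jaw": 1},
  ],
)

```text
time_s: 15.8
ee_pos: [0.4674, -0.1909, 0.1188]
orientation: [2.02, 2.406, 0.0]
contact_force: [-2.0, 0.5, 5.7]
grip_width: 0.004
finger_force: 3.1
```

Emit:
step_arm(
  series=[
    {"tx": 0,"ty": 0,"tz": 0.3,"rx": 0,"ry": 0,"rz": 0,"jaw": 1},
    {"tx": 0,"ty": 0,"tz": 0,"rx": 0,"ry": 0,"rz": 0,"jaw": 1},
  ],
)

```text
time_s: 16.05
ee_pos: [0.4674, -0.1909, 0.1186]
orientation: [2.02, 2.406, 0.0]
contact_force: [-1.3, 0.6, 5.4]
grip_width: -0.003
finger_force: 3.2
```

Emit:
step_arm(
  series=[
    {"tx": 0,"ty": 0,"tz": 0.3,"rx": 0,"ry": 0,"rz": 0,"jaw": 1},
    {"tx": 0,"ty": 0,"tz": 0,"rx": 0,"ry": 0,"rz": 0,"jaw": 1},
  ],
)

```text
time_s: 16.3
ee_pos: [0.4675, -0.191, 0.1185]
orientation: [2.019, 2.406, 0.0]
contact_force: [-1.5, 1.1, 9.8]
grip_width: 0.004
finger_force: 4.5
```

Emit:
step_arm(
  series=[
    {"tx": 0,"ty": 0,"tz": 0.2,"rx": 0,"ry": 0,"rz": 0,"jaw": 1},
    {"tx": 0,"ty": 0,"tz": 0,"rx": 0,"ry": 0,"rz": 0,"jaw": 1},
  ],
)

```text
time_s: 16.55
ee_pos: [0.4675, -0.1909, 0.1184]
orientation: [2.019, 2.406, 0.0]
contact_force: [-2.0, 1.9, 11.2]
grip_width: 0.0
finger_force: 5.6
```

Emit:
step_arm(
  series=[
    {"tx": 0,"ty": 0,"tz": 0.4,"rx": 0,"ry": 0,"rz": 0,"jaw": 1},
    {"tx": 0,"ty": 0,"tz": 0,"rx": 0,"ry": 0,"rz": 0,"jaw": 1},
  ],
)

```text
time_s: 16.8
ee_pos: [0.4675, -0.191, 0.1184]
orientation: [2.019, 2.406, 0.0]
contact_force: [-4.1, 1.9, 15.4]
grip_width: 0.001
finger_force: 7.7
```

Emit:
step_arm(
  series=[
    {"tx": 0,"ty": 0,"tz": -3,"rx": 0,"ry": 0,"rz": 0,"jaw": 1},
    {"tx": 0,"ty": 0,"tz": -40,"rx": 0,"ry": 0,"rz": 0,"jaw": 1},
    {"tx": 0,"ty": 0,"tz": -50,"rx": 0,"ry": 0,"rz": 0,"jaw": 1},
    {"tx": 50,"ty": -10,"tz": 0,"rx": 0,"ry": 0,"rz": 0,"jaw": 1},
    {"tx": 50,"ty": -10,"tz": 0,"rx": 0,"ry": 0,"rz": 0,"jaw": 1},
  ],
)

```text
time_s: 17.42
ee_pos: [0.4302, -0.0952, 0.2106]
orientation: [2.021, 2.404, 0.001]
contact_force: [-0.2, 0.8, 0.4]
grip_width: -0.0
finger_force: 0.0
```

Emit:
step_arm(
  series=[
    {"tx": 50,"ty": -20,"tz": 0,"rx": 0,"ry": 0,"rz": 0,"jaw": 1},
    {"tx": 0,"ty": 0,"tz": 0,"rx": 0,"ry": 0,"rz": 0,"jaw": 1},
    {"tx": 0,"ty": 0,"tz": 0,"rx": 0,"ry": 0,"rz": 0,"jaw": 1},
  ],
)

```text
time_s: 17.8
ee_pos: [0.4024, -0.0503, 0.2105]
orientation: [2.018, 2.406, 0.0]
contact_force: [0.4, -0.7, 0.4]
grip_width: -0.002
finger_force: 0.0
```

```bash
python3 -c "
from h import *
a,_=grab('top');b,d=grab('side')
P=cloud('side',d);m=(np.hypot(P[...,0]-.4668,P[...,1]+.1906)<.012)&(P[...,2]>.1)&(P[...,2]<.14)
print(np.sort(P[m][:,2]).round(3)[-8:])
x=cv2.resize(a[215:265,280:346],(396,300),interpolation=cv2.INTER_CUBIC);y=cv2.resize(b[115:175,255:335],(400,300),interpolation=cv2.INTER_CUBIC)
cv2.imwrite('pics/f.png',np.hstack([x,y])[:,:,::-1])"
```

```text
[0.119 0.119 0.119 0.12  0.121 0.121 0.121 0.121]
```

View pics/f.png

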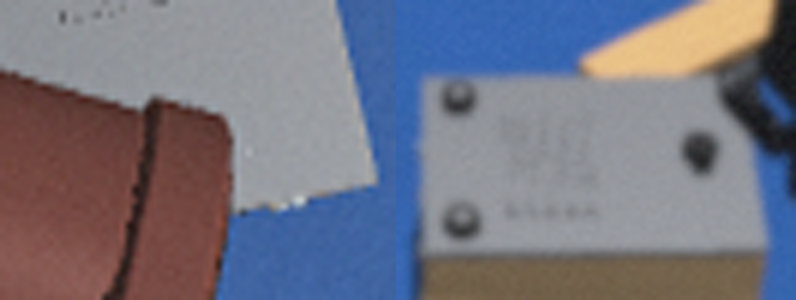

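The side view (right half of the picture) shows the rivet at (700,152), seated and flush like the two set rivets. The robot is clear of it, so I'm handing in.

```bash
python3 -c "
from rig import manip
print(manip.job_done())"
```

```text
the job is handed in; nothing more can be done
None
```

The rivet is seated in the hidden hole with its pin pushed in flush; the highest push I read was about 15 N. I then let go and handed the job in at about 18 s.

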